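# Load the tube mixer from the slanted rack

## Robot

A 6-joint arm with a two-finger parallel gripper is mounted at the origin on the work surface. World frame = base frame: x ahead of the robot, y to its left, z up, the work surface at z = 0. Lengths are in m, angles in rad, forces in N, time in s.
With the tool pointing down it reaches from about 0.3 to 0.75 m from the base axis. Payload 8.5 kg.
Tool frame: the origin (TCP) lies midway between the tips of the shut fingers; the grasp point (between the pads) lies 19 mm behind it (bot.grip_point_offset is the z of the grasp point in the tool frame, in m); z points along the fingers, y is the line along which they close (so a half turn about z gives the same grasp; the last joint's range is limited). The gripper opens to 88 mm and grips with 3 to 60 N. Pads are 18 mm wide; open, the fingers measure 123 mm over their backs; the gripper's body (75 mm by 187 mm) begins 45 mm behind the grasp point.
Start: joints at [-1.429, 0.381, 1.297, -0, 1.464, -0.215], TCP at [0.192, -0.515, 0.239] pointing down, gripper open.
Joint ranges: [-3.11, 3.11], [-0.89, 2.33], [0.22, 2.48], [-1.42, 4.56], [0.17, 2.85], [-2.88, 2.88]. Speed limits (rad/s): [2.39, 2.39, 3.14, 3.14, 3.14, 3.14].

## Interface

Orientations are given as [roll, pitch, yaw] about the fixed x, y, z axes, in that order (R = Rz(yaw) Ry(pitch) Rx(roll)).
In Python, from bench import telemetry, camera, camera_info, ticket, bot gives the robot as it stands. The module is installed in compiled form; this text tells all that it offers.
- The arm moves only by the tool carry_out, never from a script. Its arguments are lists of equal length, an entry for each row: "translation": the shift along the tool's x, y, z each as a share of 20 mm, from -1 to 1, a list of three; "twist": the turn, a rotation vector about the tool's x, y, z each as a share of 0.1 rad, from -1 to 1, a list of three; "hand": the opening, from 0 (shut) to 1 (fully open). In form: {"translation": [[tx, ty, tz], ...], "twist": [[rx, ry, rz], ...], "hand": [hand, ...]}. A call has 1 to 12 rows; each row shifts and turns the commanded pose from where the row before left it, along the tool's axes as they then stand; what a row does not reach is not made up. A row lasts 1/8 s, in which the tool goes at most 62.5 mm and 10.7 degrees, less where a joint would pass 70% of its speed; a pose out of reach is approached as far as the arm can. A call with a number of a shift or a turn outside -1 to 1 is refused whole. A call with a gripper value outside its range is refused whole. The fingers move at their own pace and stop on an object; the grip force is fixed at half the most. Time passes only in rows, so rows that do not move let the fingers close. It gives the time, the measured TCP pose, the force, the opening and the grip force at its end, in the units of the state.
- telemetry.sense(): the state, without advancing time (a new reading comes with each control period).
- camera(name): name is "scene" or "top" or "wrist"; returns the picture (384x512x3 uint8, red, green, blue); there is no depth.
- camera_info(name): a dict with "fx", "fy", "cx", "cy" (pixels), "position" and "rotation" of the camera in the world. Camera axes: x right, y down, z forward; pixel columns grow to the right and rows downward; lengths in m; the calibration is good to about 2 mm. A picture is of the moment at which its call begins: read the wrist's pose just before it. camera_info takes no time and is no camera call; for the wrist camera it gives the pose at the moment of the call.
- ticket.finish_job(): hands the job in; it is judged then, once.
The state is a dict: "time": time; "qpos": joint angles; "joint_velocities": joint speeds; "joint_torque": joint torques, N m; "tool_pos": TCP position; "eef_rot": TCP orientation; "force": force on the tool from outside, world axes, zero at the start; "ft_torque": the same for the moment, N m; "width": finger opening in m; "grip_force": force on a finger pad.
Only numpy, scipy, OpenCV 4.12 (cv2) and the standard library are available. Lean on these libraries where they do the work, as an engineer would, in place of code of your own. Each camera call takes 0.05 s, during which the arm holds its last target. There are 200 camera calls.

## Task

Draw the blue-capped mixing tube out of the slanted rack and load it upright into the tube mixer's socket. It will probably stop short, standing on the drive bar at the bottom of the socket: turn it in the socket, without forcing it down, until its slotted foot drops over the bar and it sits fully home, then let go. Leave the other tubes in the rack and the things on the bench alone.

Things in the scene. Friction and masses are not known exactly. Their poses are not given: they have to be found in the camera images.
- tube_blue: tube to load: clear plastic, 90 mm long, 60 g, blue cap. Origin: centre of its underside, z along it to the cap. Along z: foot 0-9 mm (two white lugs within 27 mm diameter), clear body 27 mm diameter 9-66 mm, cap 30 mm diameter 66-90 mm (grip here). The foot's slot runs right across along the tube's x axis, 9 mm wide, 9 mm deep, open below; it fits the drive bar every 180 degrees
- rack: fixed slanted rack: white block 50 x 190 x 50 mm on an aluminium stand, three 29 mm holes 40 mm deep, 62 mm apart along its y, the middle one at y = 0; which tube is in which hole varies. Origin on the bench under the middle, z up. Holes lean 30 degrees towards the rack's -x, axis (-0.5, 0, 0.866) in its frame; tubes 30 to 33. A seated tube's cap starts 26 mm out from the block's face
- mixer: fixed tube mixer: white base 130 x 150 x 30 mm with a grey socket tower 56 x 56 mm in its middle, its top 80 mm above the bench. Origin on the bench under the socket's axis, z up. The socket is a vertical round hole, 30 mm diameter, 45 mm deep
- socket_floor (a point): centre of the socket's floor, 35 mm above the bench, where a tube fully home stands. Across it lies the brass drive bar: 20 mm long, centred on the axis, 5 mm thick, round-topped, 8 mm high. It turns only stiffly, and points in any direction at the start, not tied to any reported axis. A tube that stands on the bar is 8 mm too high
- socket_mouth (a point): centre of the socket's mouth, 45 mm above its floor; z up
- tube_grey: like the blue tube, but with a grey cap; stays in the rack
- tube_white: like the blue tube, but with a white cap; stays in the rack
- beaker: small clear beaker, 52 mm diameter, 70 mm high; origin at the centre of its underside; leave alone
- bottle_clear: clear glass bottle with a blue cap, 80 mm diameter, 170 mm high; origin at the centre of its underside; leave alone
- bottle_amber: amber bottle with a blue cap, 66 mm diameter, 150 mm high; origin at the centre of its underside; leave alone
- spare_cap: loose red cap on the bench, 30 mm diameter, 20 mm high; origin at the centre of its underside; leave alone
Things that resemble listed ones, but are neither listed nor needed, are in the scene too. What is shaped like the mixer but green is not meant. What is shaped like the rack but pink is not meant.

How it is judged:
By the outcome, as a careful person would: the job done as asked, in the order asked, and still so for the second after the job is handed in, with the robot touching nothing.
It also fails if it takes over 64 s, if anything falls off the work surface, if the arm or the gripper's body presses on something with over 40 N, if the wrist force passes 120 N, or if a joint passes its speed limit or range.

## Working session

There is one attempt and no reset: what is moved stays moved. The work goes in short steps, Python scripts to look and compute and a tool call to move; the robot and the scene stay as the last step left them, time stands still between calls to the robot, and variables do not carry over. Pictures are saved under pics/ and viewed, at most 10 in all, crops included, and the job is handed in when it is done.

Besides the shell and the picture viewer there is one more tool, called as name(argument=value, ...) on one line, values as JSON. carry_out: Moves the arm, as the interface text tells. Shift numbers are shares of 20 mm and turn numbers shares of 0.1 rad, none past 1 either way. Its arguments: {"type":"object","properties":{"translation":{"type":"array"},"twist":{"type":"array"},"hand":{"type":"array"}},"required":["translation","twist","hand"]}

```bash
mkdir -p pics; python3 - <<'E'
from bench import telemetry,camera,camera_info,bot
import cv2,numpy as np
for n in("scene","top"):
    im=camera(n); np.save(n+".npy",im); cv2.imwrite(f"pics/{n}.png",im[:,:,::-1])
    i=camera_info(n); print(n,{k:np.round(v,4).tolist() for k,v in i.items()})
s=telemetry.sense(); print(s["time"],s["tool_pos"],s["eef_rot"],s["width"],bot.grip_point_offset)
E
```

```text
scene {'fx': 426.8966, 'fy': 426.8966, 'cx': 259.1672, 'cy': 195.8946, 'position': [0.9996, -0.813, 0.7752], 'rotation': [-2.2199, 0.0061, 0.5237]}
top {'fx': 442.1251, 'fy': 442.1251, 'cx': 257.0047, 'cy': 188.4682, 'position': [0.3862, 0.002, 1.5939], 'rotation': [-3.0408, -0.0035, -1.5946]}
0.1 [ 0.19205109 -0.51510876  0.23819446] [-3.14030081e+00 -2.82279948e-04  3.56789003e-01] 0.08794850462461823 -0.0187
```

View pics/scene.png

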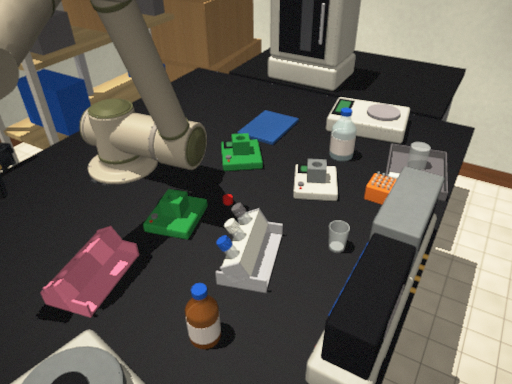

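View pics/top.png

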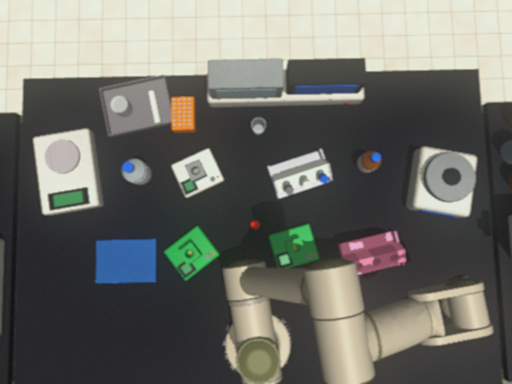

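Scene view: the blue-capped tube is at (224,243), and the other blue caps belong to bottles at (346,115) and (199,290). The white rack is at (250,255); the pink one at (90,270) is a decoy. The white mixer is at (316,180); the green ones at (240,152) and (176,214) are decoys. In the top view these are the blue cap at (325,179) and the mixer at (196,172). I'll confirm in one enlarged crop.

```bash
cat > h.py <<'E'
import numpy as np,cv2
from scipy.spatial.transform import Rotation as Ro
from bench import telemetry,camera,camera_info,bot
def cam(n):
    i=camera_info(n); r=np.array(i["rotation"],float)
    R=r if r.shape==(3,3) else Ro.from_euler("xyz",r).as_matrix()
    K=np.array([[i["fx"],0,i["cx"]],[0,i["fy"],i["cy"]],[0,0,1]]); return K,R,np.array(i["position"])
def ray(c,p):
    K,R,t=c; d=R@np.linalg.solve(K,[p[0],p[1],1]); return t,d/np.linalg.norm(d)
def plane(c,p,z):
    t,d=ray(c,p); return t+d*(z-t[2])/d[2]
def tri(c1,p1,c2,p2):
    A=0;b=0;rs=[ray(c1,p1),ray(c2,p2)]
    for t,d in rs: M=np.eye(3)-np.outer(d,d);A=A+M;b=b+M@t
    x=np.linalg.solve(A,b); return x,[np.linalg.norm((np.eye(3)-np.outer(d,d))@(x-t)) for t,d in rs]
def proj(c,X):
    K,R,t=c; q=K@(R.T@(np.array(X)-t)); return q[:2]/q[2]
E
python3 - <<'E'
from h import *
t=np.load("top.npy");s=np.load("scene.npy")
a=cv2.resize(t[140:205,165:340],None,fx=4,fy=4,interpolation=cv2.INTER_CUBIC)
b=cv2.resize(s[145:295,205:355],(330,330),interpolation=cv2.INTER_CUBIC)
c=np.zeros((600,700,3),np.uint8);c[:260]=a;c[265:595,:330]=b
d=cv2.resize(s[190:265,205:280],(330,330),interpolation=cv2.INTER_CUBIC);c[265:595,340:670]=d
cv2.imwrite("pics/crop.png",c[:,:,::-1])
T,S=cam("top"),cam("scene")
def blobs(im,box):
    x0,y0,x1,y1=box;h=cv2.cvtColor(im[y0:y1,x0:x1],cv2.COLOR_RGB2HSV)
    m=cv2.inRange(h,(105,150,90),(125,255,255));M=cv2.moments(m,True);return M["m10"]/M["m00"]+x0,M["m01"]/M["m00"]+y0,M["m00"]
pb=blobs(t,(312,165,338,195));ps=blobs(s,(210,225,240,260));print(pb,ps,tri(T,pb[:2],S,ps[:2]))
print("tower",tri(T,(195.5,171),S,(316,164)))
E
```

```text
(323.27659574468083, 178.17021276595744, 47.0) (223.6818181818182, 242.47727272727272, 176.0) (array([ 0.56692369, -0.2342249 ,  0.09678847]), [np.float64(0.0005879729886696235), np.float64(0.0005879729886697588)])
tower (array([0.60472629, 0.2041746 , 0.07619143]), [np.float64(0.0005446525399574231), np.float64(0.0005446525399574076)])
```

View pics/crop.png

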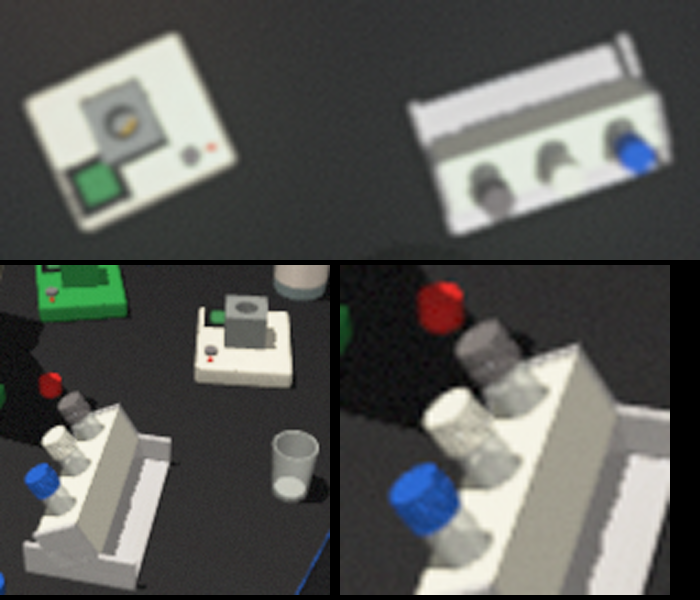

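The crop confirms it. The blue-capped tube is in the rack's end hole at crop (635,153), leaning towards the robot, and the white mixer has a grey tower with its socket hole at crop (122,122). Next I'll compute the rack yaw and the pre-grasp pose.

```bash
cat >> h.py <<'E'
def delta(Pt,Rt):
    "shift and rotvec to target in present tool frame, units of rows (20mm, 0.1rad)"
    s=telemetry.sense(); R=Ro.from_euler("xyz",s["eef_rot"]); p=np.array(s["tool_pos"])
    return R.inv().apply(Pt-p)/.02,(R.inv()*Rt).as_rotvec()/.1
def toolrot(z,x):
    z=z/np.linalg.norm(z); x=x-z*(x@z); x/=np.linalg.norm(x); return Ro.from_matrix(np.c_[x,np.cross(z,x),z])
E
python3 - <<'E'
from h import *
T,S=cam("top"),cam("scene")
B=np.array([.567,-.2342,.0968]);G,e=tri(T,(288.5,188.4),S,(238.8,209.5));print(G,e,B-G)
# rack yaw from block's upper ridge in top crop
a=plane(T,(165+430/4,140+150/4),.14);b=plane(T,(165+660/4,140+93/4),.14);print("ridge",a,b)
for d in (G-B,a-b): print("yaw",np.degrees(np.arctan2(-d[0],d[1])))
print("amber",plane(T,(376,158),.15),plane(S,(199,290),.15))
print("wrist cam",camera_info("wrist")["position"],camera_info("wrist")["rotation"])
y=np.radians(15);ax=np.array([-.5*np.cos(y),-.5*np.sin(y),.866])
Rt=toolrot(-ax,np.array([-np.sin(y),np.cos(y),0]))
Pt=B+ax*.09
print(Pt,delta(Pt,Rt),Rt.as_euler("xyz"))
E
```

```text
[ 0.5338881  -0.11488201  0.09715997] [np.float64(0.0014305302096841548), np.float64(0.0014305302096842157)] [ 0.0331119  -0.11931799 -0.00035997]
ridge [ 0.56832854 -0.05883644  0.14      ] [ 0.6116098  -0.25137723  0.14      ]
yaw 15.509851861558014
yaw 12.668933017600642
amber [ 0.62407247 -0.40259233  0.15      ] [ 0.63212052 -0.41053622  0.15      ]
wrist cam [ 0.26391981 -0.48882566  0.38519437] [ 2.83956971e+00  9.40476795e-04 -1.21368809e+00]
[ 0.52353334 -0.24584686  0.17474   ] (array([20.23164922, -6.82232538,  3.18725019]), array([ -4.25002299,   3.8453604 , -14.39684094])) [2.61798118 0.         1.83259571]
```

carry_out(translation=[[1,-0.3,0],[1,-0.3,0],[1,-0.3,0],[1,-0.3,0],[1,-0.3,0],[1,-0.3,0],[1,-0.3,0],[1,-0.3,0],[1,-0.3,0],[1,-0.3,0],[1,-0.4,0],[1,-0.4,0]], twist=[[0,0,0],[0,0,0],[0,0,0],[0,0,0],[0,0,0],[0,0,0],[0,0,0],[0,0,0],[0,0,0],[0,0,0],[0,0,0],[0,0,0]], hand=[1,1,1,1,1,1,1,1,1,1,1,1])

```text
time: 1.6
tool_pos: [0.3915, -0.359, 0.2388]
eef_rot: [3.142, -0.0, 0.357]
force: [0.7, -0.0, 0.1]
width: 0.0881
grip_force: 0.0
```

carry_out(translation=[[1,-0.4,0],[1,-0.4,0],[1,-0.4,0],[1,-0.4,0],[1,-0.4,0],[1,-0.4,0],[1,-0.4,0],[1,-0.4,0],[0,0,0],[0,0,0],[0,0,0],[0,0,0]], twist=[[0,0,0],[0,0,0],[0,0,0],[0,0,0],[0,0,0],[0,0,0],[0,0,0],[0,0,0],[-0.28,0.26,-0.96],[-0.28,0.26,-0.96],[-0.28,0.26,-0.96],[-0.28,0.26,-0.96]], hand=[1,1,1,1,1,1,1,1,1,1,1,1])

```text
time: 3.1
tool_pos: [0.5184, -0.2433, 0.2388]
eef_rot: [3.011, -0.08, 0.751]
force: [0.2, 1.3, -0.1]
width: 0.0879
grip_force: 0.0
```

carry_out(translation=[[0,0,0],[0,0,0],[0,0,0],[0,0,0],[0,0,0],[0,0,0],[0,0,0],[0,0,0],[0,0,0],[0,0,0],[0,0,0]], twist=[[-0.28,0.26,-0.96],[-0.28,0.26,-0.96],[-0.28,0.26,-0.96],[-0.28,0.26,-0.96],[-0.28,0.26,-0.96],[-0.28,0.26,-0.96],[-0.28,0.26,-0.96],[-0.28,0.26,-0.96],[-0.28,0.26,-0.96],[-0.28,0.26,-0.96],[-0.28,0.26,-0.96]], hand=[1,1,1,1,1,1,1,1,1,1,1])

```text
time: 4.47
tool_pos: [0.5183, -0.2434, 0.2388]
eef_rot: [2.617, -0.005, 1.838]
force: [-0.3, 0.1, 1.1]
width: 0.0882
grip_force: 0.0
```

```bash
python3 - <<'E'
from h import *
y=np.radians(15);ax=np.array([-.5*np.cos(y),-.5*np.sin(y),.866])
Rt=toolrot(-ax,np.array([-np.sin(y),np.cos(y),0]))
B=np.array([.567,-.2342,.0968])
W=cam("wrist");im=camera("wrist");np.save("w1.npy",im);np.savez("w1c.npz",K=W[0],R=W[1],t=W[2])
cv2.imwrite("pics/w1.png",im[:,:,::-1])
s=telemetry.sense();print(s["time"],s["tool_pos"],s["eef_rot"],s["qpos"],s["force"])
print(delta(B+ax*.09,Rt)); print("expected cap px",proj(W,B),proj(W,B+ax*.012))
h=cv2.cvtColor(im,cv2.COLOR_RGB2HSV);m=cv2.inRange(h,(105,150,70),(125,255,255))
n,_,st,c=cv2.connectedComponentsWithStats(m);print([(st[k].tolist(),c[k].round(1).tolist()) for k in range(1,n) if st[k][4]>100])
E
```

```text
4.525 [ 0.51813446 -0.24372399  0.2385526 ] [ 2.61642996 -0.00392913  1.84160237] [-0.8549974   0.29769025  1.52968242  0.52548429  1.13145105 -1.30841851] [-0.14115255 -0.72273191 -0.32579605]
(array([-0.18702241, -1.39879177,  2.87622331]), array([ 0.01533513, -0.07910626,  0.05829195]))
expected cap px [229.23149828 181.98714748] [228.24231429 184.90897876]
[([368, 152, 83, 129, 6025], [406.9, 207.9]), ([217, 171, 28, 29, 637], [230.9, 185.0]), ([247, 324, 28, 22, 482], [260.5, 335.9])]
```

View pics/w1.png

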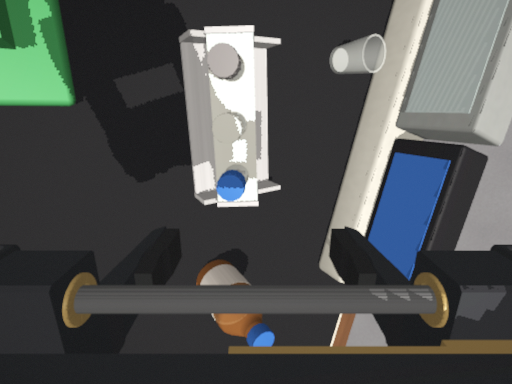

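Wrist view: the blue cap is at (231,185), white at (228,128) and grey at (224,61), with the amber bottle off to the side at (240,300). I'll refine the cap centre and yaw with this view.

```bash
python3 - <<'E'
from h import *
W=cam("wrist");T,S=cam("top"),cam("scene")
b=plane(W,(231,185),.105);g=plane(W,(224,61),.105);w=plane(W,(228,128),.105);print(b,w,g)
for d in(g-b,w-b):print(np.degrees(np.arctan2(-d[0],d[1])),np.linalg.norm(d))
print(tri(W,(231,185),T,(323.3,178.2)),tri(W,(231,185),S,(223.7,242.5)))
E
```

```text
[ 0.56539513 -0.2360756   0.105     ] [ 0.54775613 -0.17834361  0.105     ] [ 0.52917375 -0.1191992   0.105     ]
17.218825895011424 0.12236045286583114
16.989611994285468 0.06036651721025827
(array([ 0.56651648, -0.234733  ,  0.10278192]), [np.float64(0.0017106065694619415), np.float64(0.0017106065694619122)]) (array([ 0.56829774, -0.23701792,  0.09957296]), [np.float64(2.4739273354302503e-05), np.float64(2.4739273354341124e-05)])
```

```bash
cat >> h.py <<'E'
y=np.radians(16.5);ax=np.array([-.5*np.cos(y),-.5*np.sin(y),.866]);ry=np.array([-np.sin(y),np.cos(y),0])
Rg=toolrot(-ax,ry);C=np.array([.568,-.2355,.098])
E
python3 - <<'E'
from h import *
print(delta(C+ax*.05,Rg),delta(C-ax*.0187,Rg))
E
```

```text
(array([-0.31132776, -1.3448534 ,  4.83933415]), array([ 0.01584918,  0.05197258, -0.1683291 ])) (array([-0.29352233, -1.35044744,  8.27420787]), array([ 0.01584918,  0.05197258, -0.1683291 ]))
```

carry_out(translation=[[-0.15,-0.68,0],[-0.15,-0.67,0],[0,0,1],[0,0,1],[0,0,1],[0,0,1],[0,0,0.5],[0,0,0]], twist=[[0,0,-0.17],[0,0.05,0],[0,0,0],[0,0,0],[0,0,0],[0,0,0],[0,0,0],[0,0,0]], hand=[1,1,1,1,1,1,1,1])

```text
time: 5.52
tool_pos: [0.5403, -0.2437, 0.147]
eef_rot: [2.619, -0.002, 1.852]
force: [0.6, 1.0, 0.7]
width: 0.0881
grip_force: 0.0
```

```bash
python3 - <<'E'
from h import *
print(delta(C-ax*.0187,Rg))
W=cam("wrist");im=camera("wrist");cv2.imwrite("pics/w2.png",im[:,:,::-1])
print(proj(W,C+ax*.012),proj(W,C))
E
```

```text
(array([0.00410927, 0.03045938, 3.77771862]), array([-0.00676282,  0.017077  , -0.07021126]))
[255.59765125 212.56810477] [255.56715595 206.88177603]
```

View pics/w2.png

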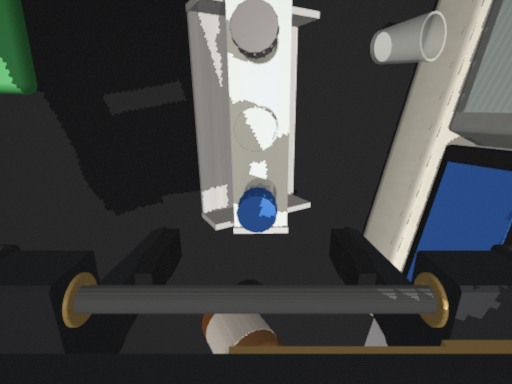

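The cap is at (257,211), within 2 px of the prediction and centred between the fingers, so I'll descend and close.

carry_out(translation=[[0,0,1],[0,0,1],[0,0,1],[0,0,0.75],[0,0,0],[0,0,0],[0,0,0],[0,0,0],[0,0,0],[0,0,0]], twist=[[0,0,0],[0,0,0],[0,0,0],[0,0,0],[0,0,0],[0,0,0],[0,0,0],[0,0,0],[0,0,0],[0,0,0]], hand=[1,1,1,1,0.2,0.2,0.2,0.2,0.2,0.2])

```text
time: 6.82
tool_pos: [0.5764, -0.2336, 0.0826]
eef_rot: [2.618, -0.001, 1.852]
force: [2.8, 1.0, 4.4]
width: 0.0305
grip_force: 3.6
```

carry_out(translation=[[0,0,0],[0,0,0],[0,0,-0.4],[0,0,-0.6],[0,0,-0.8],[0,0,-0.8],[0,0,-0.8],[0,0,0]], twist=[[0,0,0],[0,0,0],[0,0,0],[0,0,0],[0,0,0],[0,0,0],[0,0,0],[0,0,0]], hand=[0,0,0,0,0,0,0,0])

```text
time: 7.82
tool_pos: [0.5434, -0.2436, 0.1426]
eef_rot: [2.617, 0.001, 1.851]
force: [1.3, 0.1, -0.9]
width: 0.0292
grip_force: 29.8
```

```bash
python3 - <<'E'
from h import *
T,S=cam("top"),cam("scene")
M=plane(T,(195.3,170.3),.08);print(M)
Ru=toolrot(np.array([0,0,-1.]),ry)
print(delta(np.array([*(M-.072*ry)[:2],.22]),Ru))
s=telemetry.sense();R=Ro.from_euler("xyz",s["eef_rot"]);R2=R*Ro.from_rotvec([.5236,0,0]);print(R2.as_euler("xyz"))
p=s["tool_pos"];print(R2.inv().apply(np.array([*(M-.072*ry)[:2],.22])-p)/.02)
E
```

```text
[0.60711891 0.20459978 0.08      ]
(array([17.0477853 ,  9.98734279,  1.28382104]), array([ 5.24370447,  0.0308054 , -0.07206403]))
[3.14081536e+00 1.09476076e-03 1.85110565e+00]
[17.0477853   9.29119834 -3.88186114]
```

carry_out(translation=[[0,0,-1],[0,0,-1],[0,0,0],[0,0,0],[0,0,0],[0,0,0],[0,0,0],[0,0,0],[0,0,-1],[0,0,-1],[1,0.6,-0.15],[1,0.6,0]], twist=[[0,0,0],[0,0,0],[0.87,0,0],[0.87,0,0],[0.87,0,0],[0.87,0,0],[0.87,0,0],[0.89,0,0],[0,0,0],[0,0,0],[0,0,0],[0,0,0]], hand=[0,0,0,0,0,0,0,0,0,0,0,0])

```text
time: 9.32
tool_pos: [0.5366, -0.2029, 0.2187]
eef_rot: [-3.141, -0.001, 1.851]
force: [-0.5, 0.4, -0.6]
width: 0.0291
grip_force: 29.8
```

carry_out(translation=[[1,0.6,0],[1,0.6,0],[1,0.6,0],[1,0.6,0],[1,0.6,0],[1,0.6,0],[1,0.6,0],[1,0.6,0],[1,0.6,0],[1,0.6,0],[1,0.6,0],[1,0.6,0]], twist=[[0,0,0],[0,0,0],[0,0,0],[0,0,0],[0,0,0],[0,0,0],[0,0,0],[0,0,0],[0,0,0],[0,0,0],[0,0,0],[0,0,0]], hand=[0,0,0,0,0,0,0,0,0,0,0,0])

```text
time: 10.82
tool_pos: [0.6083, 0.068, 0.2184]
eef_rot: [-3.14, -0.001, 1.852]
force: [-0.4, -0.4, -0.4]
width: 0.0288
grip_force: 29.8
```

carry_out(translation=[[1,0.6,0],[1,0.6,0],[1,0.6,0],[0,0,0],[0,0,0]], twist=[[0,0,0],[0,0,0],[0,0,0],[0,0,0],[0,0,0]], hand=[0,0,0,0,0])

```text
time: 11.45
tool_pos: [0.6261, 0.1345, 0.2189]
eef_rot: [-3.141, -0.001, 1.852]
force: [-0.0, -1.2, -0.5]
width: 0.029
grip_force: 29.8
```

```bash
python3 - <<'E'
from h import *
W=cam("wrist");im=camera("wrist");np.save("w3.npy",im);np.savez("w3c.npz",K=W[0],R=W[1],t=W[2]);s=camera("scene")
st=telemetry.sense();print(st["time"],st["tool_pos"],st["eef_rot"],st["qpos"],st["grip_force"])
p=proj(W,[.607,.2046,.08]);print(p)
q=proj(cam("scene"),np.array(st["tool_pos"])-[0,0,.03]);print(q)
u,v=int(p[0]),int(p[1]);y0=max(0,v-75);x0=u-75
c=np.zeros((600,800,3),np.uint8)
def put(a,x,y,n):
    a=cv2.resize(a,(n,int(n*a.shape[0]/a.shape[1])),interpolation=cv2.INTER_CUBIC);c[y:y+a.shape[0],x:x+n]=a
put(im[y0:y0+150,x0:x0+150],0,0,500)
u,v=map(int,q);put(s[v-35:v+35,u-25:u+25],510,0,290);print(x0,y0)
cv2.imwrite("pics/c3.png",c[:,:,::-1])
E
```

```text
11.55 [0.62613685 0.13407223 0.21908187] [-3.14088132e+00 -8.19412201e-04  1.85112721e+00] [ 2.61518727e-02  5.55711427e-01  1.05588891e+00  6.14709062e-04
  1.53088684e+00 -2.54204102e-01] 29.804548604079173
[256.61671653 109.43236215]
[315.99382215 143.27908601]
181 34
```

View pics/c3.png

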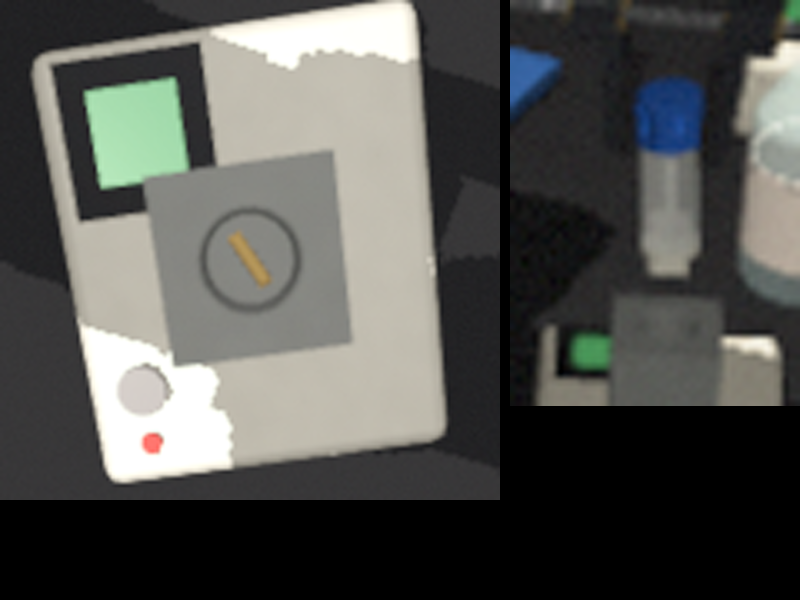

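The wrist crop shows the socket hole at crop (250,260), i.e. image (255.7,111.7). The brass bar runs from crop (237,238) to (264,282). The scene crop shows the tube hanging upright in the fingers, foot down.

```bash
python3 - <<'E'
from h import *
d=np.load("w3c.npz");W=(d["K"],d["R"],d["t"])
f=lambda x,y:(181+x/3.3333-.35,34+y/3.3333-.35)
cs=[plane(W,f(*p),.08) for p in((144,178),(333,151),(352,342),(174,363))];print("tower",np.mean(cs,0),[np.linalg.norm(cs[i]-cs[i-1]).round(4) for i in range(4)])
M=plane(W,f(250,260),.08);a=plane(W,f(237,238),.043);b=plane(W,f(264,282),.043);print("hole",M,"bar mid",(a+b)/2,"len",np.linalg.norm(a-b),"ang",np.degrees(np.arctan2(*(b-a)[1::-1])))
s=camera("scene");h=cv2.cvtColor(s,cv2.COLOR_RGB2HSV);S=cam("scene")
st=telemetry.sense();P=np.array(st["tool_pos"])
x0,y0=296,110;m=cv2.inRange(h[y0:y0+40,x0:x0+40],(105,150,60),(125,255,255));mm=cv2.moments(m,True);print("cap px",mm["m10"]/mm["m00"]+x0,mm["m01"]/mm["m00"]+y0,"exp",proj(S,P+[0,0,.0187]),"foot exp",proj(S,P-[0,0,.0593]))
for z in(-.02,-.035,-.05):
    u,v=proj(S,P+[0,0,z]);print(round(u,1),round(v),s[int(round(v)),int(u)-10:int(u)+11].mean(1).astype(int))
print(delta(np.array([M[0],M[1],.16]),toolrot(np.array([0,0,-1.]),ry)))
E
```

```text
tower [0.60698979 0.2020005  0.08      ] [np.float64(0.0541), np.float64(0.0554), np.float64(0.055), np.float64(0.0552)]
hole [0.60666732 0.20229493 0.08      ] bar mid [0.60716379 0.20155692 0.043     ] len 0.016966285583152874 ang -41.28367938965764
cap px 315.7464788732394 126.91549295774648 exp [317.36581657 127.18047486] foot exp [315.20143422 152.54588883]
316.3 140 [ 40  41  42  39  38  38  71 107 113 116 125 137 128 110 107 103  84  42
  38  41  42]
315.9 145 [ 33  41  41  41  41  41  38  71 114 132 138 137 137 133 129 124 107  83
  40  38  40]
315.5 150 [ 19  22  41  40  38  40  39  82 130 144 148 146 143 139 137 137 133 109
  40  39  42]
(array([3.54756715, 0.00953887, 2.96120842]), array([-0.00573527, -0.00778653, -0.07773347]))
```

```bash
cat > tilt.py <<'E'
from h import *
s=camera("scene");np.save("s.npy",s);S=cam("scene");P=np.array(telemetry.sense()["tool_pos"])
g=cv2.GaussianBlur(s.max(2).astype(np.float32),(3,3),0)
for z in np.arange(.012,-.058,-.006):
    u,v=proj(S,P+[0,0,z]);r=int(round(v));xs=np.arange(int(u)-14,int(u)+15);row=g[r,xs];c=len(xs)//2
    th=(row.max()+np.median(row[:5]))/2;i=c
    while i>0 and row[i]>th:i-=1
    j=c
    while j<len(xs)-1 and row[j]>th:j+=1
    L=xs[i]+(th-row[i])/(row[i+1]-row[i]);Rr=xs[j]-(th-row[j])/(row[j-1]-row[j])
    print(f"{z*1000:.0f} L{L:.1f} R{Rr:.1f} mid-exp {(L+Rr)/2-u:.2f}")
E
python3 tilt.py
```

```text
12 L311.9 R321.7 mid-exp -0.34
6 L311.7 R321.9 mid-exp -0.20
0 L312.2 R321.6 mid-exp 0.05
-6 L312.3 R321.3 mid-exp 0.15
-12 L312.4 R321.4 mid-exp 0.42
-18 L312.5 R321.6 mid-exp 0.69
-24 L312.5 R321.5 mid-exp 0.86
-30 L312.4 R321.7 mid-exp 1.06
-36 L312.2 R322.0 mid-exp 1.24
-42 L312.1 R322.1 mid-exp 1.44
-48 L311.9 R322.3 mid-exp 1.61
-54 L312.3 R322.0 mid-exp 1.82
```

```bash
python3 - <<'E'
from h import *
s=np.load("s.npy");S=cam("scene")
g=cv2.GaussianBlur(s.max(2).astype(np.float32),(3,3),0)
Rr=S[1][:,0];print("img right",Rr)
for k,z in enumerate((.074,.066,.058,.05,.042,.036)):
    # front-facing edges: tower corners 56mm square; find strongest gradients in row
    u,v=proj(S,[.607,.202,z]);r=int(round(v));xs=np.arange(int(u)-16,int(u)+18)
    print(z,round(u,1),r,g[r,xs].astype(int),xs[0])
E
```

```text
img right [ 0.86593878  0.50011239 -0.00613475]
0.074 316.5 165 [36 54 68 73 71 67 65 71 80 82 82 82 81 83 86 89 90 89 87 83 78 75 77 82
 83 84 88 89 88 87 85 84 86 87] 300
0.066 316.3 167 [ 65 109 136 143 143 139 127 105  89  84  84  84  84  84  84  85  84  84
  83  82  81  80  81  82  82  93 130 170 188 202 217 223 225 228] 300
0.058 316.1 170 [ 55  93 118 127 128 125 113  97  91  91  91  91  92  92  93  93  92  91
  91  91  89  89  89  90  90  93 107 125 133 133 132 131 132 137] 300
0.05 315.9 172 [ 43  43  46  49  50  50  53  59  73  87  92  92  91  91  92  92  93  93
  92  92  91  91  91  90  91  92  98 112 127 132 132 132 131 130] 299
0.042 315.7 174 [124 122 118 114 113 113 111 100  90  90  92  92  91  92  92  92  93  93
  93  93  92  91  91  91  92  93 101 116 129 132 132 132 131 131] 299
0.036 315.6 176 [131 131 130 130 130 131 128 113  96  91  92  91  91  92  91  91  92  92
  92  93  92  92  92  92  92  94 104 120 131 133 133 132 133 132] 299
```

carry_out(translation=[[0,0,0],[0,0,0],[0,0,0],[0,0,0],[0,0,0],[0,0,0],[0,0,0],[0,0,0],[0,0,0]], twist=[[0,0,1],[0,0,1],[0,0,1],[0,0,1],[0,0,1],[0,0,1],[0,0,1],[0,0,1],[0,0,0]], hand=[0,0,0,0,0,0,0,0,0])

```text
time: 12.78
tool_pos: [0.6262, 0.1343, 0.2192]
eef_rot: [-3.141, -0.0, 1.052]
force: [0.3, 0.5, -1.0]
width: 0.0292
grip_force: 29.8
```

carry_out(translation=[[0,0,0],[0,0,0],[0,0,0],[0,0,0],[0,0,0],[0,0,0],[0,0,0],[0,0,0],[0,0,0]], twist=[[0,0,1],[0,0,1],[0,0,1],[0,0,1],[0,0,1],[0,0,1],[0,0,1],[0,0,0.7],[0,0,0]], hand=[0,0,0,0,0,0,0,0,0])

```text
time: 13.9
tool_pos: [0.6262, 0.1345, 0.2191]
eef_rot: [-3.141, 0.0, 0.284]
force: [0.0, -0.6, -0.6]
width: 0.0291
grip_force: 29.8
```

```bash
python3 tilt.py; python3 -c "
from h import *
s=telemetry.sense();print(s['time'],s['tool_pos'],s['eef_rot'],s['qpos'])
i=np.load('s.npy')[110:170,285:345];cv2.imwrite('pics/foot90.png',cv2.resize(i,(600,600),interpolation=cv2.INTER_CUBIC)[:,:,::-1])"
```

```text
12 L1290.5 R208.8 mid-exp 432.41
6 L691.8 R1066.5 mid-exp 562.05
0 L254.9 R344.9 mid-exp -16.98
-6 L474.7 R276.3 mid-exp 58.76
-12 L304.8 R299.2 mid-exp -14.59
-18 L311.3 R320.6 mid-exp -0.47
-24 L311.4 R320.3 mid-exp -0.43
-30 L311.2 R320.1 mid-exp -0.43
-36 L310.8 R320.4 mid-exp -0.33
-42 L310.5 R320.2 mid-exp -0.39
-48 L310.2 R320.3 mid-exp -0.37
-54 L310.4 R320.0 mid-exp -0.24
13.95 [0.62615925 0.13452845 0.21911935] [-3.14067842e+00  5.07635017e-04  2.84470862e-01] [2.68196241e-02 5.55815891e-01 1.05559072e+00 7.55307020e-04
 1.53090989e+00 1.31311493e+00]
```

View pics/foot90.png

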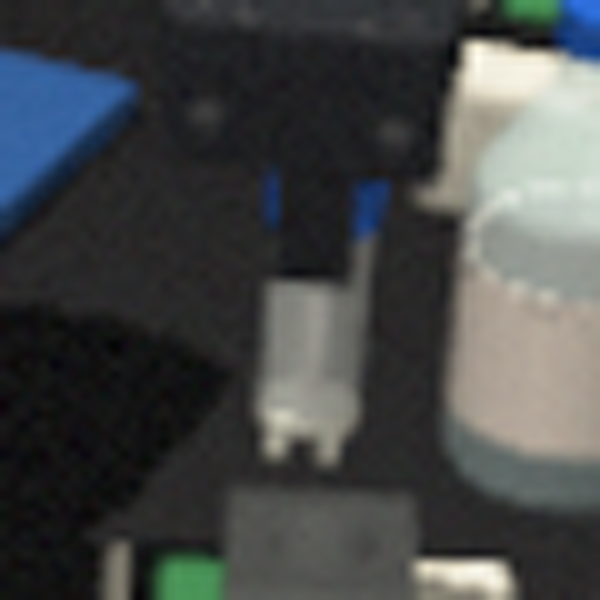

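The foot's slot gap is visible at (303,455) between lugs at (272,455) and (330,455). So the slot points along the camera's line of sight, about 112° in the world, while the bar is at about 139°. The tube also leans about 5° in the closing plane, which I'll correct first and then verify.

```bash
cat >> h.py <<'E'
M=np.array([.6068,.2025])
def over(R,z): # TCP so that grip point lies on the socket axis, at TCP height z
    o=R.apply([0,0,-.0187]); return np.array([M[0]-o[0],M[1]-o[1],z])
E
python3 - <<'E'
from h import *
R=Ro.from_euler("xyz",telemetry.sense()["eef_rot"])*Ro.from_rotvec([.085,0,0])
print(delta(over(R,.219),R),R.inv().apply([0,0,-1]))
E
```

```text
(array([ 0.02427904, -3.61387184,  0.00925897]), array([8.50000000e-01, 0.00000000e+00, 4.57535516e-17])) [5.07634996e-04 8.58085701e-02 9.96311513e-01]
```

carry_out(translation=[[0,-1,0],[0,-1,0],[0,-1,0],[0,-0.6,0],[0,0,0],[0,0,0],[0,0,0],[0,0,0],[0,0,0],[0,0,0],[0,0,0],[0,0,0]], twist=[[0,0,0],[0,0,0],[0,0,0],[0,0,0],[0.85,0,0],[0,-0.085,-1],[0,-0.085,-1],[0,-0.085,-1],[0,-0.085,-1],[0,-0.085,-1],[0,-0.085,-1],[0,-0.085,-1]], hand=[0,0,0,0,0,0,0,0,0,0,0,0])

```text
time: 15.45
tool_pos: [0.6061, 0.2043, 0.2191]
eef_rot: [-3.056, -0.0, 0.988]
force: [-0.0, 1.0, -0.2]
width: 0.029
grip_force: 29.8
```

carry_out(translation=[[0,0,0],[0,0,0],[0,0,0],[0,0,0],[0,0,0],[0,0,0],[0,0,0],[0,0,0],[0,0,0],[0,0,0]], twist=[[0,-0.085,-1],[0,-0.085,-1],[0,-0.085,-1],[0,-0.085,-1],[0,-0.085,-1],[0,-0.085,-1],[0,-0.085,-1],[0,-0.085,-1],[0,-0.06,-0.7],[0,0,0]], hand=[0,0,0,0,0,0,0,0,0,0])

```text
time: 16.7
tool_pos: [0.606, 0.2043, 0.2191]
eef_rot: [-3.056, -0.001, 1.857]
force: [-0.2, 0.4, -0.5]
width: 0.029
grip_force: 29.8
```

```bash
python3 tilt.py; python3 -c "
from h import *
s=telemetry.sense();R=Ro.from_euler('xyz',s['eef_rot']);print(s['time'],s['tool_pos'],s['eef_rot'],R.inv().apply([0,0,-1]),delta(over(R,.219),R)[0])"
```

```text
12 L325.4 R322.6 mid-exp 3.22
6 L324.6 R327.4 mid-exp 5.41
0 L317.1 R324.1 mid-exp 0.16
-6 L316.8 R323.3 mid-exp -0.20
-12 L317.2 R321.9 mid-exp -0.49
-18 L316.8 R322.0 mid-exp -0.49
-24 L316.3 R322.2 mid-exp -0.49
-30 L315.8 R322.8 mid-exp -0.28
-36 L315.5 R323.3 mid-exp -0.02
-42 L315.0 R323.6 mid-exp 0.04
-48 L314.7 R323.6 mid-exp 0.05
-54 L315.1 R323.4 mid-exp 0.35
16.75 [0.60604643 0.20417702 0.21908895] [-3.05618156e+00 -1.01590849e-03  1.85639871e+00] [-0.00101591  0.08530724  0.99635418] [-0.09012758 -0.06661724  0.01007536]
```

```bash
python3 - <<'E'
from h import *
s=np.load("s.npy");S=cam("scene");P=np.array(telemetry.sense()["tool_pos"])
for z in np.arange(.024,-.06,-.006):
    u,v=proj(S,P+[0,0,z]);r=int(round(v));print(int(z*1000),round(u,1),r,s[r,308:333].max(1))
E
```

```text
24 321.1 113 [ 40  40  39  35  32  26  26  25  58 100 111 116 113 109 113 110 112 111
 106  79  35  29  36  32  36]
18 321.0 115 [ 35  36  36  28  29  27  30  33  61  93 111 121 118 124 125 123 122 122
 112  97  23  29  28  31  57]
12 320.8 117 [ 35  38  39  33  33  34  35  37  69 103 111 116 125 129 126 130 120 117
  92  33  29  29  34  47 155]
6 320.6 119 [ 43  43  39  35  30  27  30  52  85 106 120 132 122 132 125 122 120 120
  93  30  27  26  34  79 163]
0 320.4 121 [ 38  43  38  40  33  29  33  40  79 113 111 117 123 129 128 126 109  86
  51  28  28  31  41 110 163]
-5 320.3 123 [ 36  42  40  42  40  40  36  51  89 117 120 126 133 130 114 109 104  83
  33  31  31  44  99 156 161]
-11 320.1 125 [ 40  41  39  38  40  38  38  60 102 119 118 127 137 129 108 109 102  91
 105 144 136 146 161 161 162]
-17 319.9 127 [ 42  40  40  38  39  39  37  65 108 120 122 127 140 129 109 106  95  92
 129 156 153 154 155 153 164]
-23 319.7 129 [ 39  42  40  40  40  39  41  74 115 121 122 129 140 126 110 104  91  66
  96 138 148 149 151 145 152]
-29 319.6 131 [ 38  41  36  40  39  41  45  78 121 135 133 135 136 126 114 109  88  50
  37  44  56  61  77 104 161]
-35 319.4 132 [ 41  40  40  44  42  39  47  85 126 142 142 137 138 131 126 116  85  43
  37  40  40  30  47 117 174]
-41 319.2 134 [ 40  37  42  42  40  39  51  94 135 143 141 139 135 130 129 117  86  45
  39  42  40  37  59 123 164]
-47 319.1 136 [ 44  44  40  43  40  41  70 123 150 152 147 140 136 142 135 128  92  37
  39  39  39  39  74 123 147]
-53 318.9 138 [ 41  41  44  36  38  40  51  95 130 148 152 148 145 143 141 127  78  40
  41  39  38  37  84 142 158]
```

Lean is now corrected: the tube's mid-line follows the vertical to within 0.3 px. I'll turn it to the bar's direction.

carry_out(translation=[[0,0,0],[0,0,0],[0,0,0],[0,0,0],[0,0,0],[0,0,0],[0,0,0],[0,0,0],[0,0,0],[0,0,0],[0,0,0],[0,0,0]], twist=[[0,0.085,1],[0,0.085,1],[0,0.085,1],[0,0.085,1],[0,0.085,1],[0,0.085,1],[0,0.085,1],[0,0.085,1],[0,0.085,1],[0,0.085,1],[0,0.085,1],[0,0,0]], hand=[0,0,0,0,0,0,0,0,0,0,0,0])

```text
time: 18.25
tool_pos: [0.6061, 0.2038, 0.2192]
eef_rot: [-3.056, 0.0, 0.753]
force: [0.2, 0.1, -0.4]
width: 0.0292
grip_force: 29.8
```

```bash
python3 -c "
from h import *
s=telemetry.sense();R=Ro.from_euler('xyz',s['eef_rot']);print(s['time'],s['eef_rot'],delta(over(R,s['tool_pos'][2]),R)[0],R.inv().apply([0,0,-1]))"
```

```text
18.25 [-3.05559813e+00  6.74193614e-06  7.53232485e-01] [-0.02037504 -0.00696661  0.00060071] [6.74193614e-06 8.58885695e-02 9.96304749e-01]
```

carry_out(translation=[[0,0.085,1],[0,0.085,1],[0,0.085,1],[0,0.06,0.7],[0,0.02,0.25],[0,0.02,0.25],[0,0.02,0.25],[0,0,0]], twist=[[0,0,0],[0,0,0],[0,0,0],[0,0,0],[0,0,0],[0,0,0],[0,0,0],[0,0,0]], hand=[0,0,0,0,0,0,0,0])

```text
time: 19.25
tool_pos: [0.606, 0.2039, 0.1297]
eef_rot: [-3.056, 0.0, 0.754]
force: [-0.3, -0.3, -0.4]
width: 0.0291
grip_force: 29.8
```

No force at TCP z 0.130, so the foot is in the mouth. I'll continue down to just above the bar.

carry_out(translation=[[0,0.03,0.4],[0,0.03,0.4],[0,0.02,0.2],[0,0.01,0.15],[0,0,0]], twist=[[0,0,0],[0,0,0],[0,0,0],[0,0,0],[0,0,0]], hand=[0,0,0,0,0])

```text
time: 19.88
tool_pos: [0.6058, 0.204, 0.1065]
eef_rot: [-3.055, 0.0, 0.754]
force: [0.7, -0.4, -0.8]
width: 0.0291
grip_force: 29.8
```

carry_out(translation=[[0,0.01,0.1],[0,0.01,0.1],[0,0,0]], twist=[[0,0,0],[0,0,0],[0,0,0]], hand=[0,0,0])

```text
time: 20.25
tool_pos: [0.6059, 0.204, 0.1026]
eef_rot: [-3.055, 0.0, 0.754]
force: [0.3, -0.5, -1.1]
width: 0.0289
grip_force: 29.8
```

carry_out(translation=[[0,0.01,0.1],[0,0,0]], twist=[[0,0,0],[0,0,0]], hand=[0,0])

```text
time: 20.5
tool_pos: [0.6059, 0.204, 0.1005]
eef_rot: [-3.055, 0.0, 0.754]
force: [0.2, -0.5, -0.5]
width: 0.0287
grip_force: 29.8
```

carry_out(translation=[[0,0.005,0.05],[0,0,0]], twist=[[0,0,0],[0,0,0]], hand=[0,0])

```text
time: 20.75
tool_pos: [0.6059, 0.204, 0.0997]
eef_rot: [-3.056, 0.0, 0.754]
force: [0.4, -0.4, 0.2]
width: 0.0291
grip_force: 29.8
```

carry_out(translation=[[0,0.005,0.05],[0,0.005,0.05],[0,0,0]], twist=[[0,0,0],[0,0,0],[0,0,0]], hand=[0,0,0])

```text
time: 21.12
tool_pos: [0.6059, 0.204, 0.0976]
eef_rot: [-3.055, 0.0, 0.754]
force: [1.2, -0.3, -0.8]
width: 0.0289
grip_force: 29.8
```

carry_out(translation=[[0,0.005,0.05],[0,0.005,0.05],[0,0,0]], twist=[[0,0,0],[0,0,0],[0,0,0]], hand=[0,0,0])

```text
time: 21.5
tool_pos: [0.606, 0.204, 0.0956]
eef_rot: [-3.055, 0.0, 0.754]
force: [-0.2, -1.1, -1.8]
width: 0.0289
grip_force: 29.8
```

carry_out(translation=[[0,0.005,0.05],[0,0,0]], twist=[[0,0,0],[0,0,0]], hand=[0,0])

```text
time: 21.75
tool_pos: [0.6061, 0.204, 0.0949]
eef_rot: [-3.056, -0.0, 0.754]
force: [0.2, 0.3, 2.0]
width: 0.029
grip_force: 29.8
```

carry_out(translation=[[0,0.004,0.05],[0,0,0]], twist=[[0,0,0],[0,0,0]], hand=[0,0])

```text
time: 22.0
tool_pos: [0.6064, 0.2042, 0.0948]
eef_rot: [-3.056, -0.002, 0.754]
force: [0.4, 1.1, 6.8]
width: 0.0291
grip_force: 29.6
```

Contact is at TCP z 0.0948, where the home position predicts 0.094 and standing on the bar predicts 0.102. I'll verify in the image.

```bash
python3 - <<'E'
from h import *
s=camera("scene");S=cam("scene")
for z in(.08,.101,.125,.109,.133):print(z,proj(S,[.6068,.2025,z]).round(1))
cv2.imwrite("pics/c4.png",cv2.resize(s[125:185,285:345],(600,600),interpolation=cv2.INTER_CUBIC)[:,:,::-1])
h=cv2.cvtColor(s,cv2.COLOR_RGB2HSV);m=cv2.inRange(h[125:185,300:340],(105,130,50),(125,255,255));ys,xs=np.nonzero(m);print([(r+125,xs[ys==r].min()+300,xs[ys==r].max()+300) for r in np.unique(ys)])
E
```

```text
0.08 [316.7 163.4]
0.101 [317.2 157.4]
0.125 [317.8 150.4]
0.109 [317.4 155.1]
0.133 [318.1 148. ]
[(np.int64(151), np.int64(313), np.int64(317)), (np.int64(152), np.int64(312), np.int64(317)), (np.int64(153), np.int64(312), np.int64(317)), (np.int64(154), np.int64(312), np.int64(317)), (np.int64(155), np.int64(312), np.int64(317)), (np.int64(156), np.int64(312), np.int64(317)), (np.int64(157), np.int64(313), np.int64(316)), (np.int64(158), np.int64(313), np.int64(316)), (np.int64(159), np.int64(315), np.int64(316))]
```

View pics/c4.png

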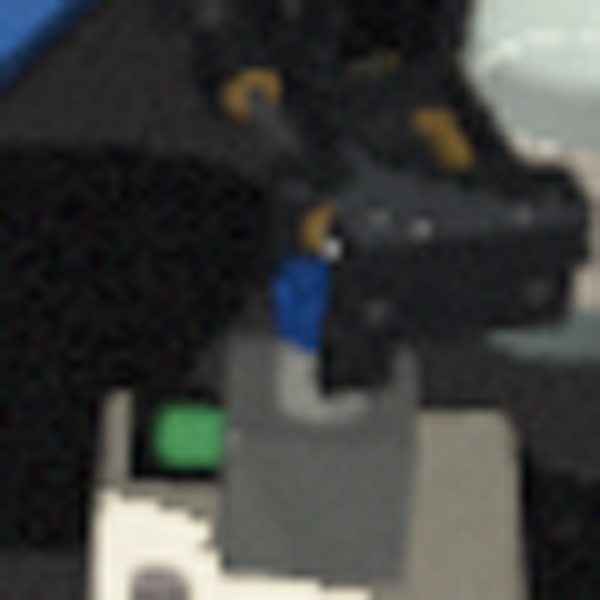

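The cap's lower front edge is at about row 159.5–160, against 160.6 expected home and 158.3 expected on the bar. I'll release, back off and check.

carry_out(translation=[[0,0,0],[0,0,0],[0,0,0],[0,0,0],[0,0,0],[0,0,-0.5],[0,0,-1],[0,0,-1],[0,0,-1],[0,0,-1],[0,0,-1],[0,0,-1]], twist=[[0,0,0],[0,0,0],[0,0,0],[0,0,0],[0,0,0],[0,0,0],[0,0,0],[0,0,0],[0,0,0],[0,0,0],[0,0,0],[0,0,0]], hand=[1,1,1,1,1,1,1,1,1,1,1,1])

```text
time: 23.55
tool_pos: [0.6137, 0.1958, 0.2247]
eef_rot: [-3.056, -0.001, 0.754]
force: [0.1, 0.4, 1.5]
width: 0.0882
grip_force: 0.0
```

```bash
python3 - <<'E'
from h import *
s=camera("scene");S=cam("scene")
v=S[2][:2]-M;v/=np.linalg.norm(v)
f=np.array([*(M+.015*v)]);b=np.array([*(M-.015*v)])
for dz in(0,.008):print("dz",dz,"cap bottom front",proj(S,[*f,.101+dz]).round(1),"cap top back",proj(S,[*b,.125+dz]).round(1),"tower top centre",proj(S,[*M,.08]).round(1))
h=cv2.cvtColor(s,cv2.COLOR_RGB2HSV);m=cv2.inRange(h[135:185,300:335],(105,130,50),(125,255,255));ys,xs=np.nonzero(m);print("blue rows",ys.min()+135,ys.max()+135,"cols",xs.min()+300,xs.max()+300)
c=np.hstack([cv2.resize(s[125:185,285:345],(400,400),interpolation=cv2.INTER_CUBIC),cv2.resize(s[190:265,205:280],(400,400),interpolation=cv2.INTER_CUBIC)])
cv2.imwrite("pics/c5.png",c[:,:,::-1]);t=telemetry.sense();print(t["time"],t["width"],t["force"])
E
```

```text
dz 0 cap bottom front [317.  160.1] cap top back [318.1 147.8] tower top centre [316.7 163.4]
dz 0.008 cap bottom front [317.2 157.8] cap top back [318.3 145.4] tower top centre [316.7 163.4]
blue rows 148 159 cols 312 323
23.6 0.08829720032153009 [-0.33540032  0.23273862  2.19088935]
```

View pics/c5.png

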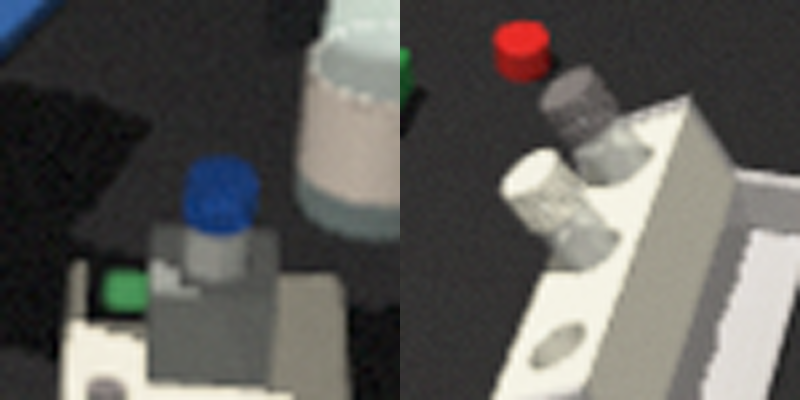

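The blue cap spans rows 148–159, which matches fully home (147.8–160.1) and not standing on the bar (145.4–157.8). It stands upright, and the grey and white tubes are still in the rack. I'm handing it in.

```bash
python3 -c "
from bench import ticket
print(ticket.finish_job())"
```

```text
the job is handed in; nothing more can be done
None
```

The blue-capped tube is upright and fully home over the drive bar in the white mixer's socket, released and handed in at about 24 s; I lined its slot up with the bar before lowering it, so it dropped straight in and needed no turning in the socket.

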